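Seat a taper arbor in the setting stand and tap it until it locks

TASK

Take the plain arbor (the tool holder with the flat-ended round nose) out of the wooden rack, set it gently, taper down, into the socket of the setting stand and let go of it. Tap its nose down with the brass bar, in at least two separate taps with the bar lifted clear between them and never a hard blow, until the taper is locked and firm taps no longer sink it. Then stand the bar back on its rubber mat; leave the other tool holders where they are.

Things in the scene. Friction and masses are not known exactly. Their poses are not given: they have to be found in the camera images.
- arbor: Plain steel arbor, 0.4 kg, loose: flange 52 mm across, 8 mm thick; above it a plain flat-ended nose 26 mm across, 40 mm tall; below it a taper shank 48 mm long, 28 mm across at the flange, 14.5 mm at the tip. Starts upright in any one of the rack's three holes, hanging by its flange, about 3 mm of play. Origin: on the axis at the flange's underside; z along the axis to the nose.
- arbor_top (a point): Centre of the flat end of the arbor's nose, 48 mm above the arbor's origin.
- stand: Setting stand, fixed: round green foot 120 mm across, 15 mm high; on it a steel cup 72 mm across, 75 mm high in all, flat rim, a 31 mm mouth open to the top. In it, out of sight, a tapered sleeve that slides down a little before it meets its seat; both heights differ every time, so the end must be felt. Locked, the flange stays 4 to 16 mm above the rim. Origin: on its axis at bench level.
- socket_mouth (a point): Centre of the socket's mouth, level with the rim, 75 mm above the bench; z up. The shank first bears with the flange 8 to 24 mm above the rim. A push of 4 to 6 N then slides it down 1 to 6 mm with the sleeve; on the seat the push needed climbs to 10 to 16 N within a few mm, and it stops dead: locked, it does not spring back. Two or three taps of 12 to 20 N do it; over 40 N is a hard blow.
- bar: Brass tapping bar, 0.28 kg, 72 mm tall, standing upright on the mat: a foot disc 34 mm across and 12 mm thick at the bottom, above it a round handle 22 mm across and 60 mm tall. It taps with the underside of its foot; fingers closed just above the foot can bear down on the disc. Origin: centre of the underside of the foot; z up the handle. Loose.
- mat: Fixed black rubber mat, 120 x 120 x 4 mm, on the bench. Origin: centre of its underside, on the bench.
- rack: Fixed wooden block with three holes in a row along its y axis at y = -70, 0 and 70 mm; 90 mm in x, 230 mm in y, 65 mm high; holes 35 mm across and 58 mm deep. Origin: centre of its underside, on the bench.
- collet: Another tool holder in the rack, to be left: same shank and flange, with a thick round nut 44 mm across; its top is 56 mm above the rack's top. Origin at the underside of its flange.
- centre: Another tool holder in the rack, to be left: same shank and flange, with a pointed nose ending 48 mm above the rack's top. Origin at the underside of its flange.
Mind the look-alikes: they are no part of the job. Several things have the shape of the bar; the one meant has the colours described above. What is shaped like the stand but red is not meant.

How it is judged (in metres and radians):
On the way, in this order (a step that is already met when the one before it is completed fails the run):
1. the arbor stands in the socket, taper down, and the fingers have let go of it (horizontal distance between arbor and socket_mouth below 0.006 m and z of arbor in the frame of socket_mouth below 0.028 m and contact force between the fingers and arbor below 0.1 N), for 0.2 s.
2. first tap: the bar bears on the arbor in the socket with more than 4 N (contact force between bar and arbor above 4 N and z of arbor in the frame of socket_mouth below 0.028 m), for 0.02 s.
3. the bar is lifted clear of the nose, by more than 5 mm (z of bar in the frame of arbor_top above 0.005 m), for 0.05 s.
4. a further tap with more than 4 N finds the taper locked in the socket (gripped with more than 18 N) (contact force between bar and arbor above 4 N and contact force between arbor and stand above 18 N), for 0.02 s.
At the end, for the whole second after the job is handed in: Arbor locked: the socket grips it with over 18 N (driven to its stop about 22 N; its weight alone gives about 10 N), axis within 3 mm of the socket's and 0.04 rad of vertical, at rest. Bar upright (within 0.1 rad), at rest on the mat, axis within 55 mm of the mat's centre (contact force between arbor and stand above 18 N and horizontal distance between arbor and socket_mouth below 0.003 m and angle between arbor's own z axis and vertical below 0.04 rad and horizontal distance between bar and mat below 0.055 m and z of bar in the frame of mat below 0.008 m and angle between bar's own z axis and vertical below 0.1 rad and linear speed of each of bar, arbor below 0.02 m/s); the robot touches nothing.
It fails at once if the bar is pressed or struck on the arbor with more than 40 N (contact force between bar and arbor above 40 N).
It fails at once if the arbor is dropped or slammed into the socket (faster than 0.45 m/s in the mouth) (horizontal distance between arbor and socket_mouth below 0.02 m and z of arbor in the frame of socket_mouth below 0.03 m and linear speed of arbor above 0.45 m/s).
It fails at once if another tool holder is moved by more than 20 mm (distance of any of collet, centre from where it was at the start of the episode above 0.02 m).
It also fails if it takes over 72 s, if anything falls off the work surface, if the arm or the gripper's body presses on something with over 40 N, if the wrist force passes 120 N, or if a joint passes its speed limit or range.

ROBOT

A 6-joint arm with a two-finger parallel gripper is mounted at the origin on the work surface. World frame = base frame: x ahead of the robot, y to its left, z up, the work surface at z = 0. Lengths are in mm, angles in degrees, forces in N, time in s.
With the tool pointing down it reaches from about 300 to 850 mm from the base axis. Payload 4.2 kg.
Tool frame: the origin (TCP) lies on the centre line of the jaws, within the pads' length; the fingertips stand 14 mm ahead of it and the grasp point (between the pads) lies 5 mm behind it; z points along the fingers, y is the line along which they close (so a half turn about z gives the same grasp; the last joint's range is limited). The gripper opens to 91 mm and grips with 3 to 60 N. Pads are 32 mm wide; open, the fingers measure 118 mm over their backs; the gripper's body (76 mm by 178 mm) begins 60 mm behind the grasp point.
Start: joints at [-72.135, 18.312, 89.639, -0, 72.044, -1.146], TCP at [187.307, -543.652, 227.976] pointing down, gripper open.
Joint ranges: [-177.97, 177.97], [-48.28, 115.42], [12.27, 149.76], [-77.06, 257.06], [2.81, 150.46], [-146.56, 146.56]. Speed limits (degrees/s): [147.25, 147.25, 180, 180, 180, 180].

INTERFACE

Orientations are given as [roll, pitch, yaw] about the fixed x, y, z axes, in that order (R = Rz(yaw) Ry(pitch) Rx(roll)).
In Python, from workcell import env gives the robot as it stands.
- The arm moves only by the tool arm_command, never from a script. Its argument "motion" is a list of rows, each an object with "offset": the shift along the tool's x, y, z in m, a list of three; "spin": the turn about the tool's z in rad. In form: [{"offset": [tx, ty, tz], "spin": spin}, ...]. A call has 1 to 5 rows; each row shifts and turns the commanded pose from where the row before left it, along the tool's axes as they then stand; what a row does not reach is not made up. A row lasts 1/8 s, in which the tool goes at most 62.5 mm and 10.7 degrees, less where a joint would pass 70% of its speed; a pose out of reach is approached as far as the arm can. A call with a gripper value outside its range is refused whole. "jaw" is the finger opening in m, from 0 to 0.0912, set as the call begins (left out, the last holds). The fingers move at their own pace and stop on an object; "newtons" is the grip in N (left out, the last holds). Time passes only in rows, so rows that do not move let the fingers close. It gives the time, the measured TCP pose, the force, the opening and the grip force at its end, in the units of the state.
- env.state(): the state, without advancing time (a new reading comes with each control period).
- env.grab_frame(name): name is "scene" or "side" or "wrist"; returns (picture, depth): 480x640x3 uint8, blue, green, red; 480x640 float32, mm along the optical axis (not along the pixel's ray), 0 where there is no reading.
- env.camera_model(name): a dict with "fx", "fy", "cx", "cy" (pixels), "k1" (the pictures are not rectified: a ray, as slopes to the right and down, at radius r is drawn at 1 + k1 r^2 times it, then the intrinsics apply), "eye" and "rotation" of the camera in the world; the wrist camera has in their place "hand_eye" (4x4, takes a point from camera to tool coordinates, whose origin is the TCP and whose axes are the flange's). Camera axes: x right, y down, z forward; pixel columns grow to the right and rows downward; lengths in mm; the calibration is good to about 2 mm. A picture is of the moment at which its call begins: read the wrist's pose just before it. camera_model takes no time and is no camera call.
- env.job_done(): hands the job in; it is judged then, once.
Trained networks look in the newest picture that a camera, given by its name, has taken for a name from the list of things; names that differ only in an ending like _2 or _b are one class to them, and where a whole thing is asked for, a point or a joint stands for the part that bears it (a point fixed in the world has none). Each returns a list of dicts, best first, with "score" (0 to 1); they miss things now and then, are a little off and sometimes report something else, mostly with a low value. They report only what shows in the picture. A call takes as long as a camera call. They do not tell look-alikes from the thing itself.
- env.boxes_of(camera, target): "bbox" ([left, top, right, bottom] in pixels, round what is visible of it).
- env.pinpoint(camera, target): "location" ([column, row] in pixels: a listed point, or the origin of a listed thing).
The state is a dict: "time_s": time; "qpos": joint angles; "qvel": joint speeds; "effort": joint torques, N m; "ee_pos": TCP position; "ee_rot": TCP orientation; "force": force on the tool from outside, world axes, zero at the start; "torque": the same for the moment, N m; "gripper_width": finger opening in mm; "gripper_force": force on a finger pad.
Only numpy, scipy, OpenCV 4.12 (cv2) and the standard library are available. Lean on these libraries where they do the work, as an engineer would, in place of code of your own. Each camera call takes 0.05 s, during which the arm holds its last target. There are 200 camera calls.

## Working session

There is one attempt and no reset: what is moved stays moved. The work goes in short steps, Python scripts to look and compute and a tool call to move; the robot and the scene stay as the last step left them, time stands still between calls to the robot, and variables do not carry over. Pictures are saved under pics/ and viewed, at most 10 in all, crops included, and the job is handed in when it is done.

Besides the shell and the picture viewer there is one more tool, called after "Call:" as name(argument=value, ...), one argument or row to a line, values as JSON. arm_command: Moves the arm, as the interface text tells. Its arguments: {"type":"object","properties":{"motion":{"type":"array"},"jaw":{"type":"number"},"newtons":{"type":"number"}},"required":["motion"]}

```bash
mkdir -p pics; ls
cat > h.py <<'E'
import numpy as np, cv2
from workcell import env
from scipy.spatial.transform import Rotation as R
def cam(n, st=None):
    m=env.camera_model(n)
    if n=='wrist':
        st=st or env.state()
        T=np.eye(4); T[:3,:3]=R.from_euler('xyz',st['ee_rot'],degrees=True).as_matrix(); T[:3,3]=st['ee_pos']
        W=T@np.array(m['hand_eye']); return m,W[:3,3],W[:3,:3]
    return m,np.array(m['eye']),np.array(m['rotation'])
def ray(c,px):
    m,e,Rm=c
    K=np.array([[m['fx'],0,m['cx']],[0,m['fy'],m['cy']],[0,0,1.]])
    u=cv2.undistortPoints(np.array([[px]],float),K,np.array([m['k1'],0,0,0,0.]))[0,0]
    return np.array([u[0],u[1],1.])
def at_z(c,px,z):
    m,e,Rm=c; d=Rm@ray(c,px); return e+d*(z-e[2])/d[2]
def at_d(c,px,D):
    m,e,Rm=c; return e+Rm@(ray(c,px)*D)
def cloud(c,D):
    m,e,Rm=c
    v,u=np.mgrid[0:480,0:640]
    K=np.array([[m['fx'],0,m['cx']],[0,m['fy'],m['cy']],[0,0,1.]])
    p=cv2.undistortPoints(np.stack([u,v],-1).reshape(-1,1,2).astype(float),K,np.array([m['k1'],0,0,0,0.])).reshape(480,640,2)
    P=np.dstack([p,np.ones((480,640))])*D[...,None]
    return P@Rm.T+e
E
python3 - <<'E'
from h import *
print(env.state())
for n in ['scene','side']:
    im,d=env.grab_frame(n); cv2.imwrite(f'pics/{n}.png',im); np.savez(f'{n}.npz',im=im,d=d)
    c=cam(n); print(n,c[1],c[0]['fx'],c[0]['k1'])
    P=cloud(c,d)
    for t in ['arbor','arbor_top','stand','socket_mouth','bar','mat','rack','collet','centre']:
        for f in (env.pinpoint,env.boxes_of):
          for r in f(n,t)[:3]:
            k=[int(x) for x in r.get('location',r.get('bbox'))]
            print(t,round(r['score'],2),k,end=' ')
            if len(k)==2:
                z={'arbor':65,'arbor_top':113,'socket_mouth':75,'bar':4,'collet':65,'centre':65}.get(t,0)
                print(at_z(c,k,z).round(0),end='')
        print()
print(cam('wrist')[0])
E
```

```text
pics
{'time_s': 0.0, 'qpos': array([-7.21325012e+01,  1.83532634e+01,  8.97070387e+01, -8.85918392e-04,
        7.20456494e+01, -1.14596648e+00]), 'qvel': array([ 0.06679178, -0.05147214, -0.01300094, -0.00829004, -0.1253329 ,
       -0.00923331]), 'effort': array([ 8.51757650e-04, -4.12456870e+01, -2.31975693e+01,  7.29713473e-02,
        4.58960503e-02, -1.33283406e-04]), 'ee_pos': array([ 187.17345801, -543.1598455 ,  227.09973236]), 'ee_rot': array([-1.79894053e+02, -1.27687910e-03,  1.90137380e+01]), 'force': array([-0.61868419, -0.6312195 , -0.04425365]), 'torque': array([ 0.00361525,  0.03017297, -0.03762108]), 'gripper_force': 0.0, 'gripper_width': 91.49170345451974}
scene [1142.07452149  393.40773835  666.76809985] 472.8741422056222 -0.0413648986891222Traceback (most recent call last):
  File "<stdin>", line 6, in <module>
  File "h.py", line 26, in cloud
    return P@Rm.T+e
           ~~~~~~^~
ValueError: operands could not be broadcast together with shapes (480,640) (3,)
```

Run:
```python
from workcell import env
for n in ['scene','side','wrist']: print(env.camera_model(n))
```

```text
{'fx': 472.8741422056222, 'fy': 472.8741422056222, 'cx': 314.5409239825868, 'cy': 240.16220776751956, 'k1': -0.0413648986891222, 'eye': array([1142.07452149,  393.40773835,  666.76809985]), 'rotation': array([-126.65642401,    1.21141521,  119.51955581])}
{'fx': 436.6351075362549, 'fy': 436.6351075362549, 'cx': 318.83283899227456, 'cy': 242.71768690345965, 'k1': -0.10813704211353418, 'eye': array([352.2074546 , 634.14747076, 767.36124689]), 'rotation': array([-135.62525218,    0.81235043, -169.05390633])}
{'fx': 376.497695640669, 'fy': 376.497695640669, 'cx': 316.9599408995265, 'cy': 233.18601802509065, 'k1': -0.07638388352455813, 'hand_eye': array([[-4.11124555e-04, -9.65515875e-01, -2.60343860e-01,
         7.32948723e+01],
       [ 9.99999914e-01, -4.11750056e-04, -5.21360626e-05,
         8.73337086e-01],
       [-5.68584028e-05, -2.60343859e-01,  9.65515961e-01,
        -1.56387101e+02],
       [ 0.00000000e+00,  0.00000000e+00,  0.00000000e+00,
         1.00000000e+00]])}
```

View pics/scene.png

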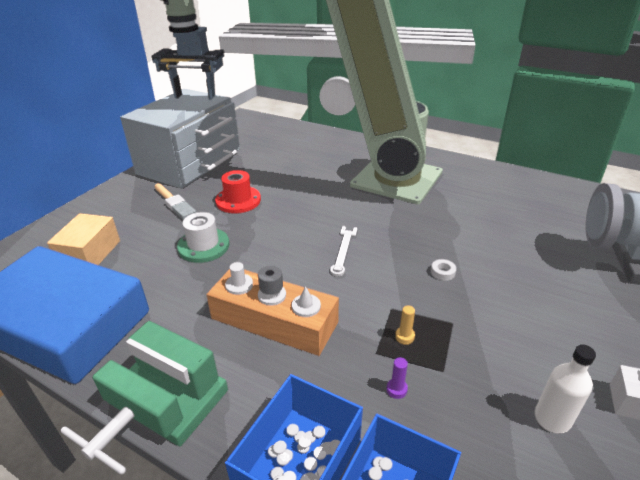

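The scene shows the rack at about (272,305). The arbor with the flat cylindrical nose is at (237,277), the collet at (270,283) and the pointed centre at (306,298).
- **Bar candidates:** brass at (406,325) on the black mat, and purple at (398,378). The brass one fits.
- **Stand candidates:** green foot at (201,236), and red at (237,190). The green one fits.

```bash
sed -i "s/return m,np.array(m\['eye'\]),np.array(m\['rotation'\])/return m,np.array(m['eye']),R.from_euler('xyz',m['rotation'],degrees=True).as_matrix()/" h.py
python3 - <<'E'
from h import *
for n in ['scene','side']:
    im,d=env.grab_frame(n); cv2.imwrite(f'pics/{n}2.png',im); np.savez(f'{n}.npz',im=im,d=d)
    c=cam(n); P=cloud(c,d)
    print(n)
    for t in ['arbor','arbor_top','stand','socket_mouth','bar','mat','rack','collet','centre']:
        print(t,end=' ')
        for r in env.pinpoint(n,t)[:3]:
            k=[int(x) for x in r['location']]
            z={'arbor':65,'arbor_top':113,'socket_mouth':75,'bar':4,'collet':65,'centre':65}.get(t,0)
            print(round(r['score'],2),k,at_z(c,r['location'],z)[:2].round(0),P[k[1],k[0]].round(0),end=' | ')
        print()
im=cv2.imread('pics/scene2.png')
a=cv2.resize(im[180:340,160:360],None,fx=3,fy=3); b=cv2.resize(im[290:410,360:460],None,fx=3,fy=3,interpolation=cv2.INTER_CUBIC)
cv2.imwrite('pics/crop.png',cv2.resize(np.hstack([a[:360],b]),(800,320)))
E
```

```text
scene
arbor 0.88 [241, 284] [631. -70.] [641. -63.  76.] | 
arbor_top 0.93 [237, 266] [636. -69.] [635. -72. 112.] | 
stand 0.96 [203, 246] [ 512. -279.] [ 540. -251.   29.] | 0.66 [237, 203] [ 323. -321.] [ 341. -308.   16.] | 
socket_mouth 0.67 [195, 222] [ 523. -276.] [ 514. -289.   67.] | 0.63 [234, 175] [ 311. -330.] [ 295. -345.   66.] | 0.31 [204, 246] [ 583. -201.] [ 536. -251.   27.] | 
bar 0.88 [402, 336] [557. 231.] [566. 233.  15.] | 0.71 [400, 389] [665. 270.] [674. 272.  15.] | 
mat 0.55 [415, 333] [535. 250.] [537. 249.   4.] | 
rack 0.84 [276, 320] [628.   3.] [674.  35.  58.] | 
collet 0.91 [272, 295] [629.  -1.] [641.   7.  79.] | 
centre 0.86 [305, 307] [628.  68.] [636.  73.  75.] | 0.21 [238, 286] [640. -72.] [646. -66.  73.] | 
side
arbor 0.79 [264, 223] [630. -78.] [626. -64.  81.] | 
arbor_top 0.51 [258, 209] [638. -73.] [640. -74. 113.] | 0.23 [329, 195] [ 487. -148.] [ 505. -240.   39.] | 
stand 0.9 [330, 195] [ 508. -284.] [ 503. -245.   35.] | 0.78 [401, 191] [ 316. -338.] [ 320. -296.   34.] | 
socket_mouth 0.7 [328, 175] [ 513. -277.] [ 516. -290.   65.] | 0.62 [404, 171] [ 317. -329.] [ 318. -347.   63.] | 0.54 [254, 246] [630.   6.] [625.  17.  87.] | 
bar 0.58 [202, 364] [665. 269.] [662. 274.  15.] | 
mat 0.77 [265, 367] [543. 250.] [544. 251.   3.] | 
rack 0.68 [256, 265] [635.  -2.] [610.  58.  73.] | 
collet 0.93 [253, 248] [634.   6.] [630.  14.  77.] | 0.72 [328, 195] [ 500. -206.] [ 508. -242.   37.] | 
centre 0.87 [249, 271] [622.  70.] [620.  77.  74.] |
```

View pics/crop.png

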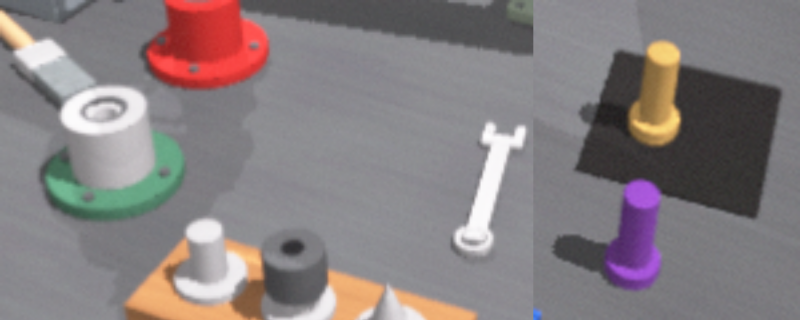

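View pics/side2.png

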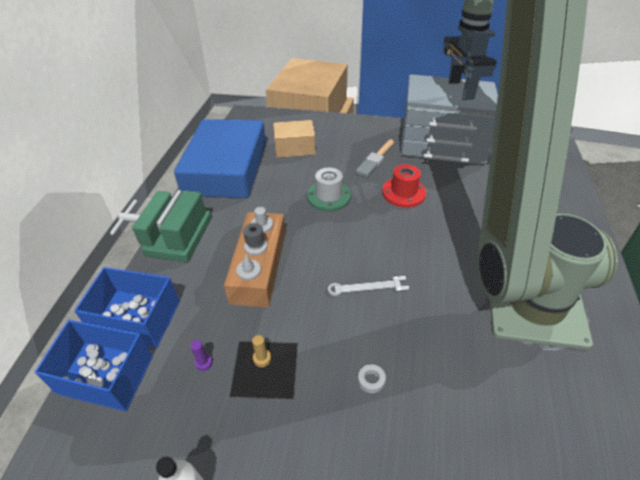

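The crop confirms the flat-nosed arbor at the left end of the rack, the brass bar on the mat and the stand with the green foot. Estimated positions are arbor (637,-71), stand (516,-278), bar (557,231) and mat (539,250). I'm moving to above the arbor with the jaws closing along world x (yaw 90).

Call:
arm_command(
  motion=[
    {"offset":[0.0444,-0.023,0],"spin":-0.177},
    {"offset":[0.0477,-0.0149,0],"spin":-0.177},
    {"offset":[0.0496,-0.0063,0],"spin":-0.177},
    {"offset":[0.0499,0.0026,0],"spin":-0.177},
    {"offset":[0.0487,0.0114,0],"spin":-0.177},
  ],
  jaw=0.07,
  newtons=30,
)

```text
time_s: 1.68
ee_pos: [360.5, -361.3, 228.2]
ee_rot: [180.0, 0.0, 70.0]
force: [0.6, -0.5, 0.3]
gripper_width: 70.0
gripper_force: 0.0
```

Call:
arm_command(
  motion=[
    {"offset":[0.046,0.0197,0],"spin":-0.177},
    {"offset":[0.0418,0.0275,0],"spin":-0.177},
    {"offset":[0.0362,0.0345,0],"spin":0},
    {"offset":[0.0362,0.0345,0],"spin":0},
    {"offset":[0.0362,0.0345,0],"spin":0},
  ],
)

```text
time_s: 2.3
ee_pos: [532.9, -180.0, 228.1]
ee_rot: [180.0, 0.0, 90.0]
force: [0.9, -0.4, 0.1]
gripper_width: 69.9
gripper_force: 0.0
```

Call:
arm_command(
  motion=[
    {"offset":[0.0362,0.0345,0],"spin":0},
    {"offset":[0.0362,0.0345,0],"spin":0},
    {"offset":[0.018,0.018,0],"spin":0},
    {"offset":[0,0,0],"spin":0},
    {"offset":[0,0,0],"spin":0},
  ],
)

```text
time_s: 2.92
ee_pos: [618.0, -91.9, 227.9]
ee_rot: [-179.9, 0.0, 90.0]
force: [-0.6, -0.3, 0.6]
gripper_width: 69.7
gripper_force: 0.0
```

Run:
```python
from h import *
st=env.state(); c=cam('wrist',st); im,d=env.grab_frame('wrist'); cv2.imwrite('pics/w1.png',im); np.savez('w1.npz',d=d)
print(c[1]); P=cloud(c,d)
for t,z in [('arbor_top',113),('arbor',65),('collet',65)]:
    for r in env.pinpoint('wrist',t)[:2]:
        k=[int(x) for x in r['location']]; print(t,r['score'],k,at_z(c,r['location'],z).round(1),P[k[1],k[0]].round(0))
# top disc from depth: points 109..117 near
m=(abs(P[...,2]-113)<3)&(np.hypot(P[...,0]-637,P[...,1]+71)<25)&(d>0)
Q=P[m]; print(m.sum(),Q.mean(0),Q.min(0),Q.max(0)); 
v,u=np.nonzero(m); (x,y),rad=cv2.minEnclosingCircle(np.stack([u,v],1).astype(np.float32)); print(x,y,rad,at_z(c,(x,y),113))
```

```text
[618.32425248 -19.15088367 384.21512824]
arbor_top 0.85 [344, 205] [637.9 -71.9 113. ] [638. -71. 113.]
arbor 0.97 [336, 196] [634.6 -73.   65. ] [632. -65. 113.]
collet 0.98 [331, 108] [630.3  -1.   65. ] [628.  -4. 121.]
929 [635.79080834 -73.04900153 112.58703605] [623.27705367 -85.99453144 110.12651915] [648.45688399 -60.89070925 114.72359669]
340.93609619140625 207.19488525390625 17.29302406311035 [635.68227104 -72.88922721 113.        ]
```

View pics/w1.png

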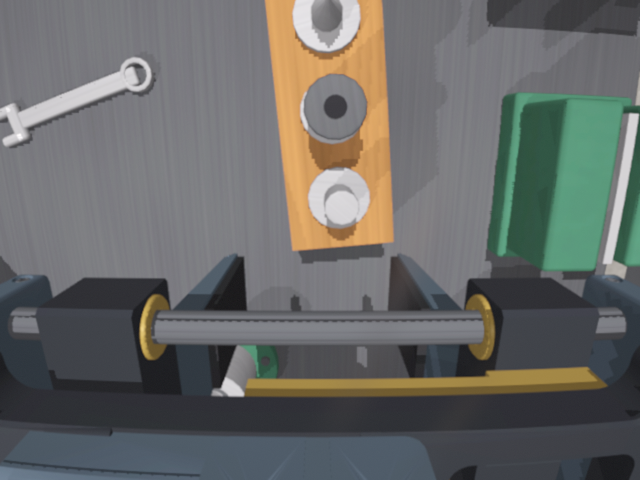

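The nose is at pixel (341,207), which puts the arbor at (636,-73). I'm descending with the jaws straddling it along x and gripping.

Call:
arm_command(
  motion=[
    {"offset":[0.019,0.018,0.02],"spin":0},
    {"offset":[0,0,0.04],"spin":0},
    {"offset":[0,0,0.04],"spin":0},
    {"offset":[0,0,0.03],"spin":0},
    {"offset":[0,0,0.005],"spin":0},
  ],
)

```text
time_s: 3.75
ee_pos: [635.4, -70.9, 89.5]
ee_rot: [-179.7, -0.1, 90.0]
force: [0.1, 0.0, 0.7]
gripper_width: 69.8
gripper_force: 0.0
```

Call:
arm_command(
  motion=[
    {"offset":[0,0,0],"spin":0},
    {"offset":[0,0,0],"spin":0},
    {"offset":[0,0,0],"spin":0},
    {"offset":[0,0,0],"spin":0},
  ],
  jaw=0.015,
  newtons=30,
)

```text
time_s: 4.25
ee_pos: [637.2, -71.9, 93.8]
ee_rot: [179.9, 0.0, 90.0]
force: [-0.5, 0.7, 0.6]
gripper_width: 33.0
gripper_force: 0.0
```

Call:
arm_command(
  motion=[
    {"offset":[0,0,0],"spin":0},
    {"offset":[0,0,0],"spin":0},
    {"offset":[0,0,0],"spin":0},
  ],
)

```text
time_s: 4.62
ee_pos: [636.3, -71.9, 93.4]
ee_rot: [-179.9, 0.0, 90.0]
force: [-2.6, -0.1, 5.7]
gripper_width: 25.5
gripper_force: 30.0
```

Call:
arm_command(
  motion=[
    {"offset":[0,0,-0.01],"spin":0},
    {"offset":[0,0,-0.03],"spin":0},
    {"offset":[0,0,-0.04],"spin":0},
    {"offset":[0,0,-0.03],"spin":0},
    {"offset":[0,0,-0.01],"spin":0},
  ],
)

```text
time_s: 5.25
ee_pos: [637.9, -71.9, 214.7]
ee_rot: [179.8, 0.0, 90.0]
force: [0.5, -0.2, -3.6]
gripper_width: 25.2
gripper_force: 30.0
```

Call:
arm_command(
  motion=[
    {"offset":[-0.02,-0.01,0],"spin":0},
    {"offset":[-0.04,-0.02,0],"spin":0},
    {"offset":[-0.04,-0.02,0],"spin":0},
    {"offset":[-0.04,-0.02,0],"spin":0},
    {"offset":[-0.04,-0.02,0],"spin":0},
  ],
)

```text
time_s: 5.88
ee_pos: [544.5, -253.6, 210.8]
ee_rot: [-179.8, -0.1, 90.0]
force: [1.2, -0.8, -3.9]
gripper_width: 25.7
gripper_force: 30.0
```

Call:
arm_command(
  motion=[
    {"offset":[-0.03,-0.02,0],"spin":0},
    {"offset":[-0.02,-0.01,0],"spin":0},
    {"offset":[0,0,0],"spin":0},
    {"offset":[0,0,0],"spin":0},
    {"offset":[0,0,0],"spin":0},
  ],
)

```text
time_s: 6.5
ee_pos: [517.4, -300.9, 212.8]
ee_rot: [-180.0, -0.0, 90.1]
force: [-0.0, -0.7, -3.4]
gripper_width: 25.5
gripper_force: 30.0
```

Run:
```python
from h import *
st=env.state(); print(st['ee_pos'],st['gripper_width'],st['gripper_force'],st['force']); c=cam('wrist',st); im,d=env.grab_frame('wrist'); cv2.imwrite('pics/w2.png',im)
P=cloud(c,d)
for t,z in [('socket_mouth',75),('stand',0),('arbor_top',0)]:
    for r in env.pinpoint('wrist',t)[:2]:
        k=[int(x) for x in r['location']]; print(t,r['score'],k,at_z(c,r['location'],z).round(1),P[k[1],k[0]].round(0))
m=(abs(P[...,2]-75)<4)&(np.hypot(P[...,0]-516,P[...,1]+278)<60)&(d>0)
Q=P[m]; print(m.sum(),Q.mean(0),np.percentile(Q,1,0),np.percentile(Q,99,0))
v,u=np.nonzero(m); (x,y),rad=cv2.minEnclosingCircle(np.stack([u,v],1).astype(np.float32)); print(x,y,rad,at_z(c,(x,y),75))
```

```text
[ 517.37885303 -300.90680109  212.75540881] 25.54822215481432 29.99592214822769 [-0.00422093 -0.71425392 -3.39578642]
socket_mouth 0.87 [77, 260] [ 313.3 -331.6   75. ] [ 301. -338.   58.]
socket_mouth 0.61 [310, 193] [ 512.5 -275.    75. ] [ 511. -284.   17.]
stand 0.71 [313, 179] [ 514.6 -273.8    0. ] [ 514. -265.   68.]
stand 0.7 [117, 235] [ 309.6 -330.9    0. ] [ 344. -313.   60.]
arbor_top 0.86 [315, 318] [ 516.1 -424.    -0. ] [ 517. -268.  294.]
4727 [ 512.67791765 -275.74073429   74.48516623] [ 479.48332643 -306.87275886   72.53674874] [ 545.99939989 -244.73433547   76.24026505]
310.5116271972656 196.37664794921875 44.851959228515625 [ 512.48501423 -277.61355028   75.        ]
```

View pics/w2.png

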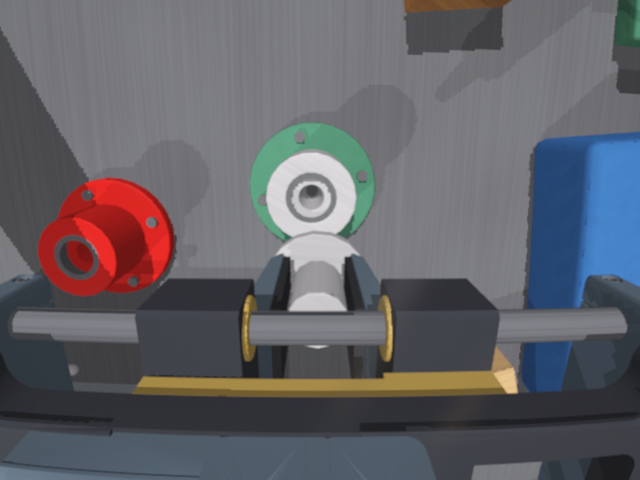

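The green stand's rim is centred at pixel (310,196), giving about (512.7,-277). The red one at (77,260) is not meant. The arbor is held upright in the jaws, so I'm aligning and lowering it.

Call:
arm_command(
  motion=[
    {"offset":[0.015,-0.003,0],"spin":0},
    {"offset":[0.01,-0.002,0.01],"spin":0},
    {"offset":[0,0,0.025],"spin":0},
    {"offset":[0,0,0.02],"spin":0},
    {"offset":[0,0,0],"spin":0},
  ],
)

```text
time_s: 7.32
ee_pos: [510.4, -275.3, 156.0]
ee_rot: [-179.8, -0.1, 90.0]
force: [-0.2, 0.7, -3.7]
gripper_width: 25.1
gripper_force: 30.0
```

Call:
arm_command(
  motion=[
    {"offset":[0,0,0.005],"spin":0},
    {"offset":[0,0,0.005],"spin":0},
    {"offset":[0,0,0],"spin":0},
  ],
)

```text
time_s: 7.7
ee_pos: [511.8, -276.8, 147.9]
ee_rot: [-180.0, -0.0, 90.0]
force: [-0.6, -0.2, -4.2]
gripper_width: 25.5
gripper_force: 30.0
```

Run:
```python
from h import *
out=[]
for n,box in [('side',(150,250,270,390)),('scene',(150,250,140,270))]:
    im,d=env.grab_frame(n); out.append(cv2.resize(im[box[0]:box[1],box[2]:box[3]],(400,333),interpolation=cv2.INTER_CUBIC))
    c=cam(n)
    for t,z in [('arbor_top',160),('arbor',112)]:
        for r in env.pinpoint(n,t)[:1]: print(n,t,r['score'],r['location'],at_z(c,r['location'],z))
cv2.imwrite('pics/in.png',np.hstack(out)); print(env.state()['ee_pos'])
```

```text
side arbor_top 0.86 [330.4, 146.7] [ 508.74299333 -281.8824834   160.        ]
side arbor 0.83 [330.1, 162.6] [ 509.28679901 -281.58966324  112.        ]
scene arbor_top 0.79 [189.6, 184.0] [ 503.94419239 -291.81055915  160.        ]
scene arbor 0.77 [196.6, 206.2] [ 511.59528516 -275.83222791  112.        ]
[ 511.96799808 -276.94114118  148.20562809]
```

View pics/in.png

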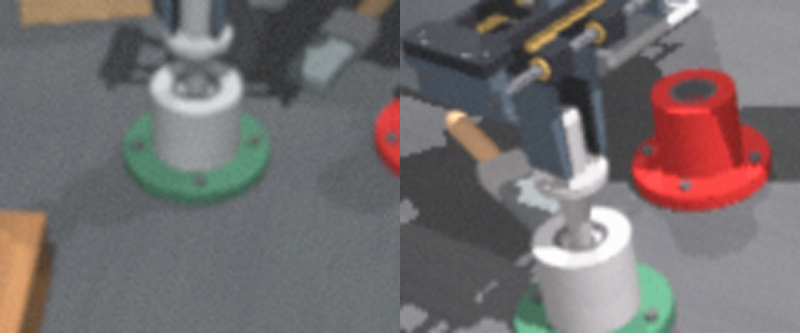

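Both views show the shank tip entering the mouth (right view at about (578,235)) on axis. I'm continuing slowly and watching the force.

Call:
arm_command(
  motion=[
    {"offset":[0,0,0.005],"spin":0},
    {"offset":[0,0,0.005],"spin":0},
    {"offset":[0,0,0.005],"spin":0},
    {"offset":[0,0,0.003],"spin":0},
    {"offset":[0,0,0],"spin":0},
  ],
)

```text
time_s: 8.62
ee_pos: [511.8, -276.8, 129.6]
ee_rot: [-180.0, -0.0, 90.0]
force: [-1.0, -0.5, -4.4]
gripper_width: 25.6
gripper_force: 30.0
```

Call:
arm_command(
  motion=[
    {"offset":[0,0,0.002],"spin":0},
    {"offset":[0,0,0.002],"spin":0},
    {"offset":[0,0,0],"spin":0},
  ],
)

```text
time_s: 9.0
ee_pos: [511.9, -276.9, 125.9]
ee_rot: [180.0, 0.0, 90.0]
force: [-0.1, -0.4, -5.1]
gripper_width: 26.0
gripper_force: 30.0
```

Call:
arm_command(
  motion=[
    {"offset":[0,0,0.002],"spin":0},
    {"offset":[0,0,0.002],"spin":0},
    {"offset":[0,0,0],"spin":0},
  ],
)

```text
time_s: 9.38
ee_pos: [512.3, -277.1, 122.0]
ee_rot: [179.9, 0.0, 90.0]
force: [1.2, 0.0, -4.5]
gripper_width: 25.7
gripper_force: 30.0
```

Call:
arm_command(
  motion=[
    {"offset":[0,0,0.002],"spin":0},
    {"offset":[0,0,0.001],"spin":0},
    {"offset":[0,0,0],"spin":0},
  ],
)

```text
time_s: 9.75
ee_pos: [512.4, -277.1, 119.7]
ee_rot: [179.9, 0.1, 90.0]
force: [1.3, -0.3, 1.4]
gripper_width: 25.2
gripper_force: 30.0
```

The force rose by 6 N at a flange height of about 16 mm above the rim, so the taper is bearing. Releasing.

Call:
arm_command(
  motion=[
    {"offset":[0,0,0],"spin":0},
    {"offset":[0,0,0],"spin":0},
    {"offset":[0,0,0],"spin":0},
    {"offset":[0,0,0],"spin":0},
    {"offset":[0,0,0],"spin":0},
  ],
  jaw=0.06,
)

```text
time_s: 10.38
ee_pos: [511.8, -276.8, 118.9]
ee_rot: [-180.0, 0.0, 90.0]
force: [-1.1, 0.3, -0.3]
gripper_width: 59.9
gripper_force: 0.0
```

Call:
arm_command(
  motion=[
    {"offset":[0,0,-0.02],"spin":0},
    {"offset":[0,0,-0.04],"spin":0},
    {"offset":[0,0,-0.03],"spin":0},
    {"offset":[0,0,0],"spin":0},
  ],
)

```text
time_s: 10.88
ee_pos: [513.1, -277.6, 211.5]
ee_rot: [179.7, 0.2, 90.0]
force: [0.2, -0.2, -0.6]
gripper_width: 59.8
gripper_force: 0.0
```

Run:
```python
from h import *
print(env.state()['ee_pos'],env.state()['force'],env.state()['gripper_width'])
out=[]
for n,box in [('side',(130,230,270,390)),('scene',(150,250,140,270))]:
    im,d=env.grab_frame(n); out.append(cv2.resize(im[box[0]:box[1],box[2]:box[3]],(400,333),interpolation=cv2.INTER_CUBIC))
    c=cam(n); P=cloud(c,d)
    for t,z in [('arbor_top',139),('arbor',91)]:
        for r in env.pinpoint(n,t)[:1]: print(n,t,r['score'],r['location'],at_z(c,r['location'],z),P[int(r['location'][1]),int(r['location'][0])])
    m=(np.hypot(P[...,0]-512.5,P[...,1]+277)<14)&(P[...,2]>120)&(P[...,2]<145); Q=P[m]; print(m.sum(),Q.mean(0),np.percentile(Q[:,2],[50,80,95]))
cv2.imwrite('pics/in2.png',np.hstack(out))
```

```text
[ 513.08505812 -277.55159627  211.45517038] [ 0.15649738 -0.24528552 -0.61895077] 59.843214756944285
side arbor_top 0.58 [328.3, 154.0] [ 513.69882484 -279.8864125   139.        ] [ 514.0982454  -277.80111607  140.34470293]
side arbor 0.54 [328.1, 169.3] [ 514.30828519 -280.5207303    91.        ] [ 511.50739603 -263.25203292  104.67671188]
91 [ 511.79824717 -272.32327999  133.15073003] [136.17745091 138.05508292 139.31431632]
scene arbor_top 0.7 [196.1, 198.2] [ 518.00727644 -265.73398805  139.        ] [ 515.64925166 -268.40716821  137.45976507]
scene arbor 0.95 [196.1, 214.7] [ 515.49537969 -278.53567877   91.        ] [1142.07452149  393.40773835  666.76809985]
124 [ 516.6737617  -273.5921165   133.02045355] [135.70686143 138.36987348 139.18050361]
```

View pics/in2.png

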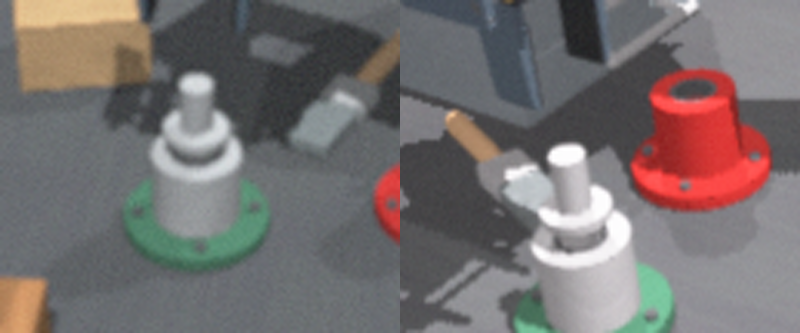

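The side view shows the arbor standing upright in the green stand (nose at (197,90) in the left half), and the fingers are clear of it. Now to the brass bar.

Call:
arm_command(
  motion=[
    {"offset":[0.023,0.004,0],"spin":0},
    {"offset":[0.055,0.005,0],"spin":0},
    {"offset":[0.055,0.005,0],"spin":0},
    {"offset":[0.055,0.005,0],"spin":0},
    {"offset":[0.055,0.005,0],"spin":0},
  ],
)

```text
time_s: 11.8
ee_pos: [535.5, -32.2, 208.1]
ee_rot: [-179.9, -0.0, 90.0]
force: [0.8, -0.7, 0.4]
gripper_width: 60.3
gripper_force: 0.0
```

Call:
arm_command(
  motion=[
    {"offset":[0.055,0.005,0],"spin":0},
    {"offset":[0.055,0.005,0],"spin":0},
    {"offset":[0.055,0.005,0],"spin":0},
    {"offset":[0.055,0.005,0],"spin":0},
    {"offset":[0.023,0,0],"spin":0},
  ],
)

```text
time_s: 12.42
ee_pos: [555.5, 211.7, 207.8]
ee_rot: [-179.9, 0.0, 90.2]
force: [-0.0, -0.6, -0.1]
gripper_width: 60.0
gripper_force: 0.0
```

Call:
arm_command(
  motion=[
    {"offset":[0,0,0.01],"spin":0},
    {"offset":[0,0,0],"spin":0},
    {"offset":[0,0,0],"spin":0},
  ],
)

```text
time_s: 12.8
ee_pos: [555.8, 207.6, 198.8]
ee_rot: [-180.0, 0.0, 89.9]
force: [0.7, -0.1, 0.2]
gripper_width: 59.6
gripper_force: 0.0
```

Run:
```python
from h import *
st=env.state(); print(st['ee_pos'],st['force']); c=cam('wrist',st); im,d=env.grab_frame('wrist'); cv2.imwrite('pics/w3.png',im)
P=cloud(c,d)
for t,z in [('bar',4),('mat',0)]:
    for r in env.pinpoint('wrist',t)[:2]:
        k=[int(x) for x in r['location']]; print(t,r['score'],k,at_z(c,r['location'],z).round(1),P[k[1],k[0]].round(0))
m=(abs(P[...,2]-76)<4)&(np.hypot(P[...,0]-557,P[...,1]-231)<30)&(d>0)
Q=P[m]; print(m.sum(),Q.mean(0),Q.min(0),Q.max(0))
v,u=np.nonzero(m); (x,y),rad=cv2.minEnclosingCircle(np.stack([u,v],1).astype(np.float32)); print(x,y,rad,at_z(c,(x,y),76))
```

```text
[555.84143706 207.6127698  198.7793293 ] [ 0.67351411 -0.10635706  0.18244495]
bar 0.88 [437, 149] [667.6 264.8   4. ] [657. 267.  36.]
bar 0.75 [318, 176] [557.9 239.6   4. ] [557. 245.  41.]
mat 0.87 [302, 164] [542.4 250.5   0. ] [542. 251.   3.]
638 [554.62061093 234.66851353  75.45926902] [544.01693751 223.80836334  72.00901219] [565.13064262 245.14209643  78.14291425]
314.93536376953125 194.36807250976562 14.497937202453613 [554.54737138 234.8056951   76.        ]
```

View pics/w3.png

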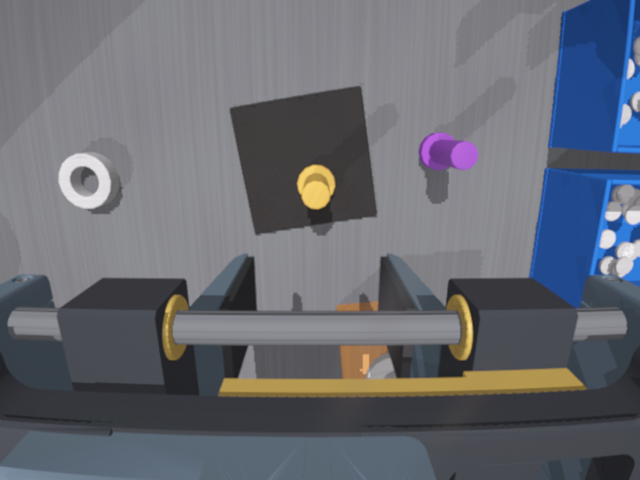

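The brass bar is at pixel (315,194) on the mat, at (555,235). The purple one at (450,150) is off the mat and left alone. Descending around the bar.

Call:
arm_command(
  motion=[
    {"offset":[0.027,-0.001,0.02],"spin":0},
    {"offset":[0,0,0.045],"spin":0},
    {"offset":[0,0,0.045],"spin":0},
    {"offset":[0,0,0.035],"spin":0},
    {"offset":[0,0,0.013],"spin":0},
  ],
)

```text
time_s: 13.58
ee_pos: [553.9, 235.3, 39.1]
ee_rot: [-179.8, 0.1, 90.0]
force: [-0.4, 0.6, 0.8]
gripper_width: 60.4
gripper_force: 0.0
```

Call:
arm_command(
  motion=[
    {"offset":[0,0,0],"spin":0},
    {"offset":[0,0,0],"spin":0},
    {"offset":[0,0,0],"spin":0},
  ],
)

```text
time_s: 13.95
ee_pos: [555.8, 236.5, 42.5]
ee_rot: [179.8, -0.1, 90.0]
force: [-0.4, 0.6, -1.3]
gripper_width: 60.1
gripper_force: 0.0
```

Call:
arm_command(
  motion=[
    {"offset":[-0.001,0,0.005],"spin":0},
    {"offset":[0,0,0.004],"spin":0},
    {"offset":[0,0,0],"spin":0},
  ],
)

```text
time_s: 14.32
ee_pos: [554.5, 235.0, 31.4]
ee_rot: [-179.9, 0.0, 90.0]
force: [0.8, -0.0, 0.5]
gripper_width: 59.9
gripper_force: 0.0
```

Call:
arm_command(
  motion=[
    {"offset":[0,0,0],"spin":0},
    {"offset":[0,0,0],"spin":0},
    {"offset":[0,0,0],"spin":0},
    {"offset":[0,0,0],"spin":0},
    {"offset":[0,0,0],"spin":0},
  ],
  jaw=0.012,
  newtons=40,
)

```text
time_s: 14.95
ee_pos: [554.8, 235.1, 32.0]
ee_rot: [-180.0, 0.0, 90.0]
force: [-0.1, -0.1, 0.4]
gripper_width: 21.5
gripper_force: 40.0
```

Call:
arm_command(
  motion=[
    {"offset":[0,0,0],"spin":0},
    {"offset":[0,0,0],"spin":0},
  ],
)

```text
time_s: 15.2
ee_pos: [554.8, 235.2, 32.0]
ee_rot: [-180.0, 0.0, 90.0]
force: [-0.9, 0.5, 0.4]
gripper_width: 21.7
gripper_force: 40.0
```

Call:
arm_command(
  motion=[
    {"offset":[0,0,-0.015],"spin":0},
    {"offset":[0,0,-0.045],"spin":0},
    {"offset":[0,0,-0.05],"spin":0},
    {"offset":[0,0,-0.045],"spin":0},
    {"offset":[0,0,-0.025],"spin":0},
  ],
)

```text
time_s: 15.82
ee_pos: [555.5, 235.4, 215.5]
ee_rot: [179.8, -0.1, 90.0]
force: [0.8, -0.8, -4.4]
gripper_width: 21.1
gripper_force: 40.0
```

Call:
arm_command(
  motion=[
    {"offset":[-0.02,-0.002,0],"spin":0},
    {"offset":[-0.045,-0.004,0],"spin":0},
    {"offset":[-0.055,-0.004,0],"spin":0},
    {"offset":[-0.055,-0.004,0],"spin":0},
    {"offset":[-0.055,-0.004,0],"spin":0},
  ],
)

```text
time_s: 16.45
ee_pos: [534.8, 2.4, 210.3]
ee_rot: [-179.8, 0.0, 90.0]
force: [0.7, 0.4, -2.7]
gripper_width: 21.5
gripper_force: 40.0
```

Call:
arm_command(
  motion=[
    {"offset":[-0.055,-0.004,0],"spin":0},
    {"offset":[-0.055,-0.005,0],"spin":0},
    {"offset":[-0.055,-0.005,0],"spin":0},
    {"offset":[-0.055,-0.005,0],"spin":0},
    {"offset":[-0.04,-0.005,0],"spin":0},
  ],
)

```text
time_s: 17.08
ee_pos: [510.4, -257.4, 210.2]
ee_rot: [-179.8, -0.0, 89.9]
force: [0.7, 0.9, -3.6]
gripper_width: 21.4
gripper_force: 40.0
```

Call:
arm_command(
  motion=[
    {"offset":[-0.022,0,0],"spin":0},
    {"offset":[0,0,0],"spin":0},
    {"offset":[0,0,0],"spin":0},
    {"offset":[0,0,0],"spin":0},
  ],
)

```text
time_s: 17.58
ee_pos: [513.0, -275.5, 211.9]
ee_rot: [-180.0, -0.0, 90.1]
force: [-0.3, 0.2, -3.8]
gripper_width: 21.3
gripper_force: 40.0
```

Run:
```python
from h import *
print(env.state())
out=[]
for n,box in [('side',(110,210,270,390)),('scene',(140,240,140,260))]:
    im,d=env.grab_frame(n); out.append(cv2.resize(im[box[0]:box[1],box[2]:box[3]],(400,333),interpolation=cv2.INTER_CUBIC))
    c=cam(n)
    for t,z in [('bar',188),('arbor_top',139)]:
        for r in env.pinpoint(n,t)[:2]: print(n,t,r['score'],r['location'],at_z(c,r['location'],z))
cv2.imwrite('pics/tap.png',np.hstack(out))
```

```text
{'time_s': 17.575, 'qpos': array([-2.93792510e+01,  1.95708121e+01,  9.01381813e+01,  1.57660713e-02,
        7.03218213e+01, -2.94814325e+01]), 'qvel': array([ 0.01434942, -0.11796617, -0.23632334, -0.14231217, -0.03148913,
       -0.08654591]), 'effort': array([-2.97803991e-01, -4.35081482e+01, -2.39012665e+01,  3.25666205e-02,
        7.34798703e-02,  8.54234786e-04]), 'ee_pos': array([ 512.95088763, -275.49535784,  211.89464838]), 'ee_rot': array([-1.79980479e+02, -2.80861252e-02,  9.00968637e+01]), 'force': array([-0.26546726,  0.16002084, -3.79986781]), 'torque': array([-0.05750158, -0.12407659, -0.02533458]), 'gripper_force': 39.9999725818634, 'gripper_width': 21.287594382956897}
side bar 0.94 [206.7, 361.6] [585.38962938 351.94515133 188.        ]
side bar 0.74 [332.3, 141.3] [ 501.02592419 -263.66765019  188.        ]
side arbor_top 0.78 [328.6, 154.0] [ 512.95223654 -280.01597664  139.        ]
side arbor_top 0.39 [251.6, 245.4] [609.50634954  63.44107469 139.        ]
scene bar 0.78 [400.2, 391.1] [800.56072676 305.21733104 188.        ]
scene bar 0.65 [188.1, 177.5] [ 519.69045859 -275.4572021   188.        ]
scene arbor_top 0.81 [193.9, 199.8] [ 525.26672798 -265.59298518  139.        ]
scene arbor_top 0.71 [194.2, 221.0] [ 587.19008935 -210.59728657  139.        ]
```

View pics/tap.png

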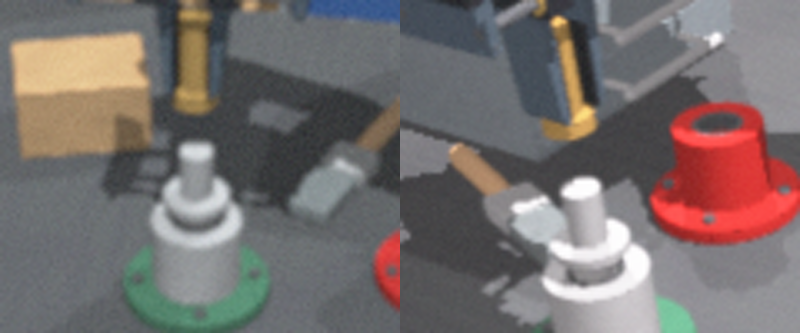

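The bar hangs upright over the nose in both views (side crop: foot at (195,105), nose at (197,150)). I'm lowering it to feel for contact.

Call:
arm_command(
  motion=[
    {"offset":[-0.001,0,0.015],"spin":0},
    {"offset":[0,0,0.015],"spin":0},
    {"offset":[0,0,0.008],"spin":0},
    {"offset":[0,0,0],"spin":0},
    {"offset":[0,0,0],"spin":0},
  ],
)

```text
time_s: 18.5
ee_pos: [513.1, -278.0, 174.2]
ee_rot: [180.0, 0.0, 90.0]
force: [-0.5, -0.9, -2.4]
gripper_width: 21.3
gripper_force: 40.0
```

Call:
arm_command(
  motion=[
    {"offset":[0,0,0.002],"spin":0},
    {"offset":[0,0,0.002],"spin":0},
    {"offset":[0,0,0],"spin":0},
  ],
)

```text
time_s: 18.88
ee_pos: [512.7, -277.8, 169.9]
ee_rot: [-180.0, -0.0, 90.0]
force: [-0.7, 0.1, -2.5]
gripper_width: 21.6
gripper_force: 40.0
```

Call:
arm_command(
  motion=[
    {"offset":[0,0,0.002],"spin":0},
    {"offset":[0,0,0],"spin":0},
  ],
)

```text
time_s: 19.12
ee_pos: [512.7, -277.8, 167.8]
ee_rot: [-180.0, -0.0, 90.0]
force: [-0.4, -0.6, -2.7]
gripper_width: 21.7
gripper_force: 40.0
```

Call:
arm_command(
  motion=[
    {"offset":[0,0,0.002],"spin":0},
    {"offset":[0,0,0],"spin":0},
  ],
)

```text
time_s: 19.38
ee_pos: [513.1, -278.0, 166.3]
ee_rot: [180.0, 0.0, 90.0]
force: [0.1, 0.8, -1.6]
gripper_width: 21.6
gripper_force: 40.0
```

Call:
arm_command(
  motion=[
    {"offset":[0,0,0.001],"spin":0},
    {"offset":[0,0,0],"spin":0},
  ],
)

```text
time_s: 19.62
ee_pos: [513.1, -278.0, 165.2]
ee_rot: [180.0, 0.0, 90.0]
force: [-1.3, -0.3, 1.6]
gripper_width: 21.5
gripper_force: 40.0
```

Call:
arm_command(
  motion=[
    {"offset":[0,0,0.001],"spin":0},
    {"offset":[0,0,0],"spin":0},
  ],
)

```text
time_s: 19.88
ee_pos: [513.0, -277.9, 164.0]
ee_rot: [180.0, 0.0, 90.0]
force: [-0.7, 0.3, 0.6]
gripper_width: 21.4
gripper_force: 40.0
```

Call:
arm_command(
  motion=[
    {"offset":[0,0,0.001],"spin":0},
    {"offset":[0,0,0.001],"spin":0},
    {"offset":[0,0,0],"spin":0},
  ],
)

```text
time_s: 20.25
ee_pos: [513.1, -278.0, 162.3]
ee_rot: [180.0, 0.0, 90.0]
force: [0.1, 0.7, 4.1]
gripper_width: 21.4
gripper_force: 40.0
```

Call:
arm_command(
  motion=[
    {"offset":[0,0,0.001],"spin":0},
    {"offset":[0,0,0.001],"spin":0},
    {"offset":[0,0,0],"spin":0},
  ],
)

```text
time_s: 20.62
ee_pos: [513.4, -278.2, 162.2]
ee_rot: [179.9, 0.1, 90.0]
force: [-2.3, 1.1, 12.1]
gripper_width: 21.3
gripper_force: 40.0
```

About 15 N, and it has stopped sinking. Lifting clear, then a second tap.

Call:
arm_command(
  motion=[
    {"offset":[0,0,-0.005],"spin":0},
    {"offset":[0,0,-0.01],"spin":0},
    {"offset":[0,0,0],"spin":0},
    {"offset":[0,0,0],"spin":0},
  ],
)

```text
time_s: 21.12
ee_pos: [512.6, -277.7, 174.5]
ee_rot: [-180.0, -0.0, 90.0]
force: [-0.1, 0.2, -3.0]
gripper_width: 21.5
gripper_force: 40.0
```

Call:
arm_command(
  motion=[
    {"offset":[0,0,0.005],"spin":0},
    {"offset":[0,0,0.005],"spin":0},
    {"offset":[0,0,0.002],"spin":0},
    {"offset":[0,0,0],"spin":0},
  ],
)

```text
time_s: 21.62
ee_pos: [512.8, -277.8, 162.7]
ee_rot: [-180.0, -0.0, 90.0]
force: [-0.3, 0.6, -2.9]
gripper_width: 21.4
gripper_force: 40.0
```

Call:
arm_command(
  motion=[
    {"offset":[0,0,0.001],"spin":0},
    {"offset":[0,0,0.001],"spin":0},
    {"offset":[0,0,0.001],"spin":0},
    {"offset":[0,0,0],"spin":0},
  ],
)

```text
time_s: 22.12
ee_pos: [513.5, -278.2, 162.3]
ee_rot: [179.8, 0.1, 90.0]
force: [-2.0, 0.9, 9.5]
gripper_width: 21.3
gripper_force: 40.0
```

Call:
arm_command(
  motion=[
    {"offset":[0,0,0.001],"spin":0},
    {"offset":[0,0,0],"spin":0},
    {"offset":[0,0,0],"spin":0},
  ],
)

```text
time_s: 22.5
ee_pos: [513.7, -278.3, 162.2]
ee_rot: [179.8, 0.1, 90.0]
force: [-1.9, 1.6, 13.3]
gripper_width: 21.5
gripper_force: 40.0
```

Call:
arm_command(
  motion=[
    {"offset":[0,0,0.0005],"spin":0},
    {"offset":[0,0,0],"spin":0},
    {"offset":[0,0,0],"spin":0},
  ],
)

```text
time_s: 22.88
ee_pos: [513.8, -278.4, 162.2]
ee_rot: [179.8, 0.1, 90.0]
force: [-2.9, 1.1, 14.7]
gripper_width: 21.4
gripper_force: 40.0
```

Call:
arm_command(
  motion=[
    {"offset":[0,0,0.001],"spin":0},
    {"offset":[0,0,0.0005],"spin":0},
    {"offset":[0,0,0],"spin":0},
    {"offset":[0,0,0],"spin":0},
  ],
)

```text
time_s: 23.38
ee_pos: [514.2, -278.6, 162.2]
ee_rot: [179.7, 0.2, 90.0]
force: [-3.1, 2.7, 22.0]
gripper_width: 21.7
gripper_force: 40.0
```

Call:
arm_command(
  motion=[
    {"offset":[0,0,-0.005],"spin":0},
    {"offset":[0,0,-0.01],"spin":0},
    {"offset":[0,0,0],"spin":0},
    {"offset":[0,0,0],"spin":0},
  ],
)

```text
time_s: 23.88
ee_pos: [512.7, -277.7, 171.3]
ee_rot: [-179.9, -0.0, 90.0]
force: [-0.4, -0.4, -3.2]
gripper_width: 21.6
gripper_force: 40.0
```

Call:
arm_command(
  motion=[
    {"offset":[0,0,0.005],"spin":0},
    {"offset":[0,0,0.005],"spin":0},
    {"offset":[0,0,0.001],"spin":0},
    {"offset":[0,0,0.001],"spin":0},
    {"offset":[0,0,0],"spin":0},
  ],
)

```text
time_s: 24.5
ee_pos: [513.4, -278.1, 162.2]
ee_rot: [179.9, 0.1, 90.0]
force: [-2.5, 1.3, 10.5]
gripper_width: 21.4
gripper_force: 40.0
```

Call:
arm_command(
  motion=[
    {"offset":[0,0,0.001],"spin":0},
    {"offset":[0,0,0.001],"spin":0},
    {"offset":[0,0,0.001],"spin":0},
    {"offset":[0,0,0],"spin":0},
    {"offset":[0,0,0],"spin":0},
  ],
)

```text
time_s: 25.12
ee_pos: [514.1, -278.6, 162.1]
ee_rot: [179.7, 0.2, 90.0]
force: [-4.8, 2.9, 24.1]
gripper_width: 21.5
gripper_force: 40.0
```

It holds at the same height under about 25 N in the second and third taps, so it is locked. Returning the bar to the mat.

Call:
arm_command(
  motion=[
    {"offset":[0,0,-0.01],"spin":0},
    {"offset":[0,0,-0.02],"spin":0},
    {"offset":[0,0,-0.02],"spin":0},
    {"offset":[0,0,-0.01],"spin":0},
  ],
)

```text
time_s: 25.62
ee_pos: [513.1, -278.0, 217.3]
ee_rot: [180.0, 0.0, 90.0]
force: [-0.0, -0.6, -3.7]
gripper_width: 21.4
gripper_force: 40.0
```

Call:
arm_command(
  motion=[
    {"offset":[0.02,0.002,0],"spin":0},
    {"offset":[0.045,0.004,0],"spin":0},
    {"offset":[0.055,0.004,0],"spin":0},
    {"offset":[0.055,0.004,0],"spin":0},
    {"offset":[0.055,0.004,0],"spin":0},
  ],
)

```text
time_s: 26.25
ee_pos: [529.8, -45.0, 215.7]
ee_rot: [-179.9, -0.0, 90.0]
force: [1.0, -0.7, -2.5]
gripper_width: 21.6
gripper_force: 40.0
```

Call:
arm_command(
  motion=[
    {"offset":[0.055,0.004,0],"spin":0},
    {"offset":[0.055,0.004,0],"spin":0},
    {"offset":[0.055,0.004,0],"spin":0},
    {"offset":[0.055,0.004,0],"spin":0},
    {"offset":[0.045,0.003,0],"spin":0},
  ],
)

```text
time_s: 26.88
ee_pos: [548.2, 220.1, 215.6]
ee_rot: [-179.9, 0.0, 90.1]
force: [1.5, -0.7, -2.9]
gripper_width: 21.6
gripper_force: 40.0
```

Call:
arm_command(
  motion=[
    {"offset":[0.023,0,0],"spin":0},
    {"offset":[0,0,0],"spin":0},
    {"offset":[0,0,0],"spin":0},
    {"offset":[0,0,0],"spin":0},
  ],
)

```text
time_s: 27.38
ee_pos: [549.8, 238.8, 216.9]
ee_rot: [-180.0, 0.0, 89.9]
force: [-1.1, -0.6, -3.5]
gripper_width: 21.1
gripper_force: 40.0
```

Call:
arm_command(
  motion=[
    {"offset":[0,0,0.02],"spin":0},
    {"offset":[0,0,0.045],"spin":0},
    {"offset":[0,0,0.05],"spin":0},
    {"offset":[0,0,0.04],"spin":0},
    {"offset":[0,0,0.018],"spin":0},
  ],
)

```text
time_s: 28.0
ee_pos: [548.6, 238.3, 41.5]
ee_rot: [-179.8, 0.1, 89.9]
force: [-0.8, 0.1, -2.5]
gripper_width: 21.3
gripper_force: 40.0
```

Call:
arm_command(
  motion=[
    {"offset":[0,0,0.003],"spin":0},
    {"offset":[0,0,0],"spin":0},
    {"offset":[0,0,0],"spin":0},
    {"offset":[0,0,0],"spin":0},
  ],
)

```text
time_s: 28.5
ee_pos: [550.4, 240.3, 42.0]
ee_rot: [179.9, -0.0, 90.0]
force: [-1.2, -0.0, -2.9]
gripper_width: 21.3
gripper_force: 40.0
```

Call:
arm_command(
  motion=[
    {"offset":[0,0,0.005],"spin":0},
    {"offset":[0,0,0.003],"spin":0},
    {"offset":[0,0,0],"spin":0},
    {"offset":[0,0,0],"spin":0},
  ],
)

```text
time_s: 29.0
ee_pos: [549.9, 240.2, 32.8]
ee_rot: [-180.0, 0.0, 90.0]
force: [-0.0, -0.9, -2.8]
gripper_width: 21.2
gripper_force: 40.0
```

Call:
arm_command(
  motion=[
    {"offset":[0,0,0.001],"spin":0},
    {"offset":[0,0,0],"spin":0},
  ],
)

```text
time_s: 29.25
ee_pos: [550.0, 240.2, 32.0]
ee_rot: [180.0, -0.0, 90.0]
force: [0.4, -0.1, -2.8]
gripper_width: 21.5
gripper_force: 40.0
```

Call:
arm_command(
  motion=[
    {"offset":[0,0,0.0005],"spin":0},
    {"offset":[0,0,0],"spin":0},
  ],
)

```text
time_s: 29.5
ee_pos: [550.0, 240.2, 32.0]
ee_rot: [180.0, -0.0, 90.0]
force: [-0.8, -0.4, 2.3]
gripper_width: 21.5
gripper_force: 40.0
```

Call:
arm_command(
  motion=[
    {"offset":[0,0,0.0005],"spin":0},
    {"offset":[0,0,0],"spin":0},
  ],
)

```text
time_s: 29.75
ee_pos: [550.0, 240.2, 31.9]
ee_rot: [180.0, -0.0, 90.0]
force: [-3.0, -0.9, 6.9]
gripper_width: 21.5
gripper_force: 40.0
```

The bar is seated on the mat. Opening, lifting straight up and checking.

Call:
arm_command(
  motion=[
    {"offset":[0,0,0],"spin":0},
    {"offset":[0,0,0],"spin":0},
    {"offset":[0,0,0],"spin":0},
    {"offset":[0,0,0],"spin":0},
    {"offset":[0,0,0],"spin":0},
  ],
  jaw=0.06,
)

```text
time_s: 30.38
ee_pos: [549.9, 240.1, 30.8]
ee_rot: [-180.0, 0.0, 90.0]
force: [-1.0, 0.7, 0.8]
gripper_width: 59.8
gripper_force: 0.0
```

Call:
arm_command(
  motion=[
    {"offset":[0,0,-0.02],"spin":0},
    {"offset":[0,0,-0.045],"spin":0},
    {"offset":[0,0,-0.05],"spin":0},
    {"offset":[0,0,-0.05],"spin":0},
    {"offset":[-0.03,0,-0.02],"spin":0},
  ],
)

```text
time_s: 31.0
ee_pos: [551.2, 211.6, 219.5]
ee_rot: [179.7, -0.1, 90.1]
force: [-0.9, -0.3, -0.5]
gripper_width: 60.1
gripper_force: 0.0
```

Call:
arm_command(
  motion=[
    {"offset":[-0.03,0,0],"spin":0},
    {"offset":[0,0,0],"spin":0},
    {"offset":[0,0,0],"spin":0},
  ],
)

```text
time_s: 31.38
ee_pos: [549.8, 180.6, 215.7]
ee_rot: [-180.0, -0.0, 90.0]
force: [0.7, 0.2, -0.4]
gripper_width: 60.0
gripper_force: 0.0
```

Run:
```python
from h import *
print(env.state()['time_s'],env.state()['ee_pos'],env.state()['force'])
im,d=env.grab_frame('side'); cv2.imwrite('pics/end.png',im)
c=cam('side')
P=cloud(c,d)
for t,z in [('bar',4),('mat',0),('arbor_top',134),('arbor',86)]:
    for r in env.pinpoint('side',t)[:2]: print(t,r['score'],r['location'],at_z(c,r['location'],z))
m=(np.hypot(P[...,0]-513,P[...,1]+278)<16)&(P[...,2]>115)&(P[...,2]<150); print(np.percentile(P[m][:,2],[50,80,95]))
```

```text
31.375 [549.77637683 180.57812246 215.68768447] [ 0.67665837  0.22100098 -0.40602556]
bar 0.94 [202.5, 366.5] [663.79829051 274.16314976   4.        ]
bar 0.8 [264.7, 359.8] [548.08911503 236.15258971   4.        ]
mat 0.59 [264.2, 366.8] [545.95256721 249.05377503   0.        ]
arbor_top 0.85 [327.7, 155.4] [ 515.39101068 -280.73415484  134.        ]
arbor 0.75 [328.1, 170.5] [ 514.58276784 -282.07846071   86.        ]
arbor 0.63 [247.3, 270.7] [618.52683959  86.92879295  86.        ]
[130.59351419 133.09759359 134.09768303]
```

View pics/end.png

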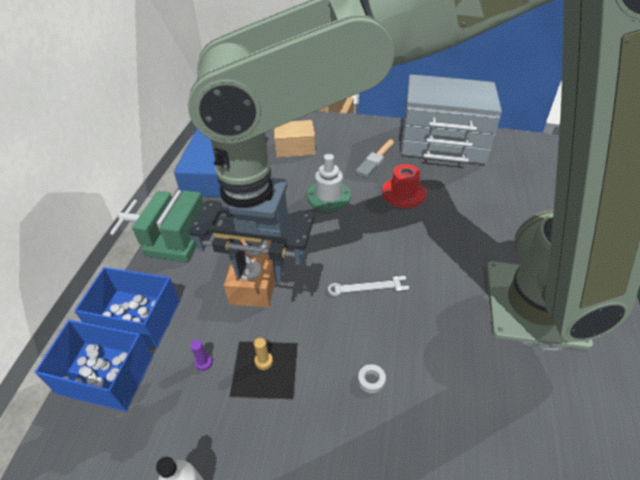

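The brass bar stands upright on the mat at (263,355), and the arbor sits upright in the green stand at (328,170), about 5 mm lower than before tapping. The arm is clear, so I'm handing in.

```bash
python3 -c "
from workcell import env
print(env.job_done())"
```

```text
the job is handed in; nothing more can be done
None
```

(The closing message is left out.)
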